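Push both trays home under the chopping board

TASK

The two steel trays that belong under the raised chopping board have been left out: the far one sticks half out of its bay, the near one stands askew on the worktop in front of its own bay. With the fingertips or the outside of the fingers, push each tray along the worktop straight into its bay until it is fully home and flush with the end of the board. Do not lift or tip the trays, and leave the garlic bulb, the artichoke and the wooden spoon where they are.

Things in the scene. Friction and masses are not known exactly. Their poses are not given: they have to be found in the camera images.
- board: Fixed wooden chopping board, 210 (its x) x 300 mm (its y), top at z = 62 mm, on three runners with 44 mm clear height between them. Origin: its middle, on the worktop. Two tray bays, each 80 mm wide, open at its -y end (face at its y = -150 mm) and run along its +y to a fixed stop. The runners' ends are rounded, radius 8 mm (middle one 9). The board is turned up to 0.1 rad.
- near_home (a point): Point on the worktop in the near bay (at -49, -75.5 mm in the board's frame, axes as the board's): tray_near's origin lies here when it is against the stop, its outer end then flush with the board's end face. Bay walls 40 mm to either side in x.
- far_home (a point): The same point in the far bay (at +49, -75.5 mm in the board's frame), for tray_far.
- tray_near: Open steel tray, 72 (its x) x 150 (its y) x 37 mm high, upright walls 3 mm thick, corner radius 12 mm, about 0.35 kg, loose. Origin: centre of its underside. It starts wholly outside, its centre 115 to 165 mm before the near bay's mouth, up to 15 mm off the bay's centre line and turned up to 0.25 rad from it, its +y end towards the bay.
- tray_far: A tray like tray_near (same size and frame). It starts in line inside the far bay, sticking 35 to 95 mm out of it. Wall cupboards overhang the back of the worktop beyond it: come in low and from the robot's side, or the wrist may strike them.
- garlic_bulb: Garlic bulb, 56 mm wide and high, on top of the board on the half away from the bay mouths. Origin: centre of its underside. Not to be moved.
- artichoke_1: Green globe artichoke, 72 x 68 x 69 mm high, standing on the worktop to the right of the trays. Origin: centre of its underside. Not to be moved.
- wooden_spoon: Wooden spoon, 330 x 46 x 15 mm, lying on the worktop farther to the right; its x axis runs along it. Not to be moved.

How it is judged:
At the end, for the whole second after the job is handed in: Each tray lies flat and at rest in its own bay, pushed to within 4 mm of the stop, so that its outer end is flush with the board's end to 4 mm; garlic bulb and artichoke are within 20 mm and the wooden spoon within 30 mm of where they were (y of each of tray_near, tray_far in the frame of board above -0.0795 m and x of tray_near in the frame of board between -0.056 and -0.042 m and angle between the y axis of each of tray_near, tray_far and the y axis of board, either way round below 0.06 rad and height (world z) of each of tray_near, tray_far below 0.004 m and linear speed of each of tray_near, tray_far below 0.01 m/s and x of tray_far in the frame of board between 0.042 and 0.056 m and distance of each of garlic_bulb, artichoke_1 from where it was at the start of the episode below 0.02 m and distance of wooden_spoon from where it was at the start of the episode below 0.03 m); the robot touches nothing.
It fails at once if a tray is lifted off the worktop (its underside more than 10 mm up) or tipped by more than 0.15 rad (height (world z) of any of tray_near, tray_far above 0.01 m or angle between any of tray_near, tray_far's own z axis and vertical above 0.15 rad).
It fails at once if the garlic bulb, the artichoke or the wooden spoon is moved (distance of any of garlic_bulb, artichoke_1 from where it was at the start of the episode above 0.02 m or distance of wooden_spoon from where it was at the start of the episode above 0.03 m).
It also fails if it takes over 64 s, if anything falls off the work surface, if the arm or the gripper's body presses on something with over 40 N, if the wrist force passes 120 N, or if a joint passes its speed limit or range.

ROBOT

A 7-joint arm with a two-finger parallel gripper is mounted at the origin on a cart in front of the work surface, level with it; the furniture and walls round the work are solid. World frame = base frame: x ahead of the robot, y to its left, z up, the work surface at z = 0. Lengths are in m, angles in rad, forces in N, time in s.
With the tool pointing down it reaches from about 0.425 to 0.875 m from the base axis. Payload 4.7 kg.
Tool frame: the origin (TCP) lies midway between the tips of the shut fingers; the grasp point (between the pads) lies 19 mm behind it; z points along the fingers, y is the line along which they close (so a half turn about z gives the same grasp; the last joint's range is limited). The gripper opens to 87 mm and grips with 3 to 60 N. Pads are 19 mm wide; open, the fingers measure 117 mm over their backs; the gripper's body (75 mm by 190 mm) begins 51 mm behind the grasp point.
Start: joints at [-1.157, 0.321, -0.07, 1.45, 0.023, 1.371, -0.057], TCP at [0.253, 0.599, 0.223] pointing down, gripper open.
Joint ranges: [-2.86, 2.86], [-0.3, 2.09], [-1.38, 1.24], [0.06, 2.45], [-1.56, 4.7], [0.09, 2.05], [-2.69, 2.69]. Speed limits (rad/s): [2.57, 2.57, 3.14, 3.14, 3.14, 3.14, 3.14].

INTERFACE

Orientations are given as a rotation vector (axis times angle).
In Python, from bench import ctrl, camrig, close_job gives the robot as it stands (ctrl), with the cameras (camrig) and the job as plain functions.
- The arm moves only by the shell command python3 inch.py 'ROWS' [FORCE]. ROWS is a JSON list of rows, 1 to 20 of them, each an object with the fields tx, ty, tz (the shift in a scale on which 1.0 is 1 m), spin (a turn about the tool's z in shares of 4 rad (1.0 is 4 rad)), jaw (the opening from 0.0 (shut) to 1.0 (fully open)); a field left out counts as zero (the opening has to be given); each row is the pose to reach, as a shift and turn from the pose commanded when the command began, along the tool's axes at that moment; what a row does not reach only later rows make up. A row lasts 1/10 s, in which the tool goes at most 0.05 m and 0.15 rad, less where a joint would pass 70% of its speed; a pose out of reach is approached as far as the arm can. The fingers move at their own pace and stop on an object; FORCE is the grip in N (left out, the last holds). Time passes only in rows, so rows that do not move let the fingers close. It prints the time, the measured TCP pose, the force, the opening and the grip force at its end. No shift or turn number may pass 1 either way. Input that does not fit is refused with a message, and nothing moves.
- ctrl.get_state(): the state, without advancing time (a new reading comes with each control period).
- camrig.get_image(name): name is "side" or "top"; returns the picture (400x640x3 uint8, red, green, blue); there is no depth.
- camrig.camera_model(name): a dict with "vertical_fov" (degrees; the focal length in pixels is half the picture's height over the tangent of half this angle, whatever the lens; pixels are square), "cx", "cy" (the principal point, pixels), "rvec" (rotation vector, rad) and "tvec" (3), from world to camera coordinates, as OpenCV has them. Camera axes: x right, y down, z forward; pixel columns grow to the right and rows downward; lengths in m; the calibration is good to about 2 mm. A picture is of the moment at which its call begins. camera_model takes no time and is no camera call.
- close_job(): hands the job in; it is judged then, once.
The state is a dict: "time": time; "joint_positions": joint angles; "qd": joint speeds; "joint_torque": joint torques, N m; "position": TCP position; "tool_rot": TCP orientation; "ft_force": force on the tool from outside, world axes, zero at the start; "torque": the same for the moment, N m; "grip_width": opening from 0.0 (shut) to 1.0 (fully open); "grip_force": force on a finger pad.
Only numpy, scipy, OpenCV 4.12 (cv2) and the standard library are available. Lean on these libraries where they do the work, as an engineer would, in place of code of your own. Each camera call takes 0.05 s, during which the arm holds its last target. There are 200 camera calls.

## Working session

There is one attempt and no reset: what is moved stays moved. The work goes in short steps, Python scripts to look and compute and a shell command to move; the robot and the scene stay as the last step left them, time stands still between calls to the robot, and variables do not carry over. Pictures are saved under pics/ and viewed, at most 10 in all, crops included, and the job is handed in when it is done.

```bash
ls; mkdir -p pics
python3 - <<'E'
from bench import ctrl, camrig, close_job
import cv2
for n in("side","top"):
    cv2.imwrite(f"pics/{n}0.png",camrig.get_image(n)[:,:,::-1]); print(n,camrig.camera_model(n))
print(ctrl.get_state())
E
```

```text
bench.py
inch.py
pics
side {'vertical_fov': 51.12343292426839, 'cx': 312.79672722834454, 'cy': 201.05731216813405, 'rvec': array([ 2.05171305, -1.37231605,  0.53101005]), 'tvec': array([-0.32937707,  0.3527593 ,  1.0839364 ])}
top {'vertical_fov': 52.2962458235233, 'cx': 318.29307819372895, 'cy': 199.07104837131118, 'rvec': array([ 2.05187217, -2.16884476,  0.23991156]), 'tvec': array([-0.12635288,  0.52569834,  1.16297222])}
{'time': 0.1, 'joint_positions': array([-1.15689455,  0.32174873, -0.07008935,  1.45158155,  0.02258627,
        1.37080278, -0.05689317]), 'qd': array([ 0.00010369, -0.0043742 , -0.00064315, -0.00324595,  0.00037003,
        0.00041523, -0.00017416]), 'joint_torque': array([ 1.90141253e-05, -4.92571664e+01, -4.05505691e-01, -3.13400888e+01,
       -6.40696893e-02,  3.95787566e-02,  7.57297380e-05]), 'position': array([0.2528422 , 0.59825288, 0.22155668]), 'tool_rot': array([-6.23722310e-01, -3.07877822e+00,  2.72161694e-03]), 'ft_force': array([-0.08153316,  0.6788047 , -0.30070667]), 'torque': array([ 0.03940053, -0.01140782,  0.01386449]), 'grip_force': 0.0, 'grip_width': 1.0038190980048687}
```

View pics/side0.png

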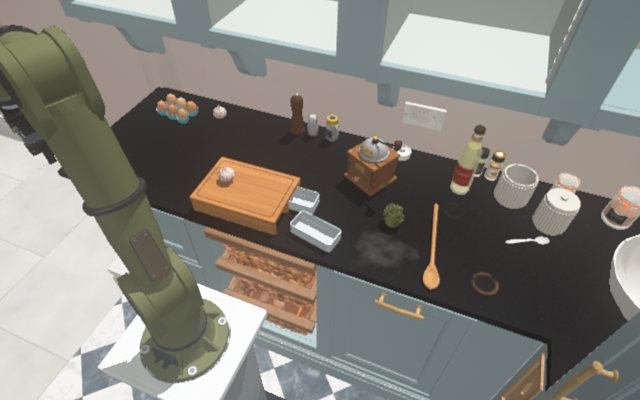

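View pics/top0.png

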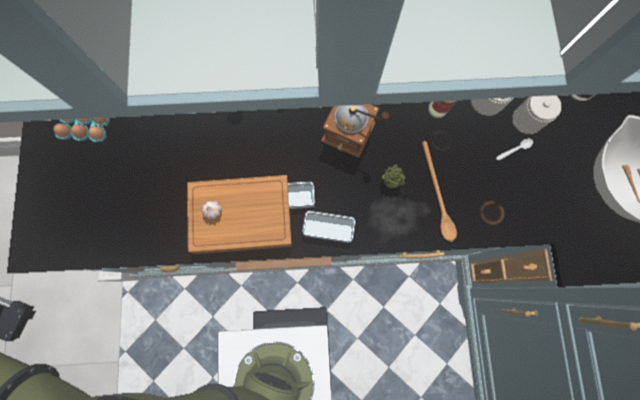

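The side picture shows the board around (245,195), the far tray sticking out at (304,201), the near tray askew at (316,231) and the artichoke at (393,214). The top picture shows the board at (238,214), the far tray at (301,195), the near tray at (329,227) and the artichoke at (393,177). I'll enlarge both to get the corners.

Run:
```python
import cv2
a=cv2.imread("pics/side0.png")[150:260,185:345]; b=cv2.imread("pics/top0.png")[165:265,180:365]
cv2.imwrite("pics/sidec.png",cv2.resize(a,None,fx=5,fy=5,interpolation=cv2.INTER_CUBIC))
cv2.imwrite("pics/topc.png",cv2.resize(b,None,fx=4,fy=4,interpolation=cv2.INTER_CUBIC))
```

```text
(no output)
```

View pics/sidec.png

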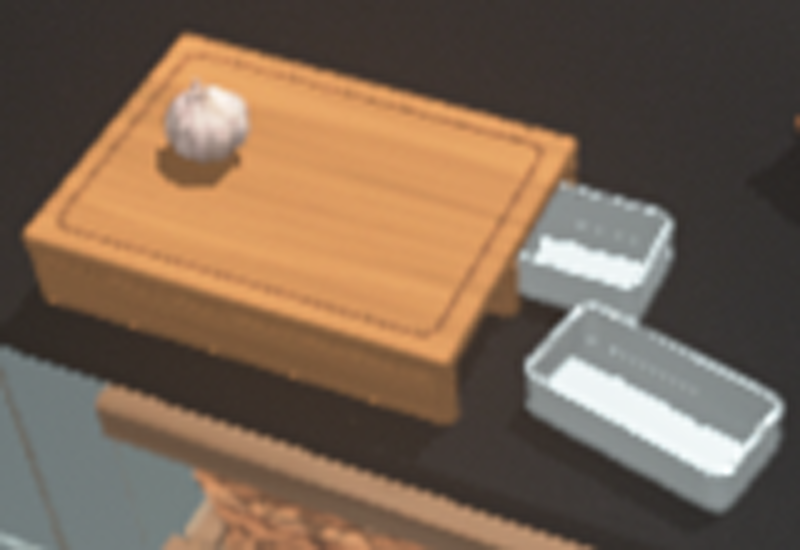

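View pics/topc.png

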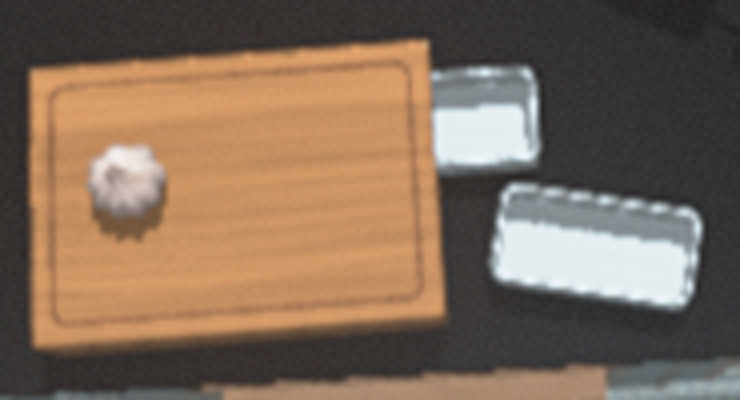

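The crops show sharp corners. In the side crop the board top's corners are at (185,33), (577,137), (450,362) and (25,235), and the near tray's rim spans (522–788, 298–478). I'll triangulate them and fit poses.

```bash
cat > h.py <<'E'
import cv2,numpy as np
from bench import ctrl, camrig, close_job
from scipy.optimize import least_squares
def K(n):
    m=camrig.camera_model(n);f=200/np.tan(np.radians(m["vertical_fov"]/2))
    return np.array([[f,0,m["cx"]],[0,f,m["cy"]],[0,0,1]]),m["rvec"],m["tvec"]
def proj(n,P):
    k,r,t=K(n);return cv2.projectPoints(np.array(P,float).reshape(-1,1,3),r,t,k,None)[0][:,0]
def tri(s,t):
    P=[]
    for n in("side","top"):
        k,r,tt=K(n);P.append(k@np.c_[cv2.Rodrigues(r)[0],tt])
    X=cv2.triangulatePoints(P[0],P[1],np.array(s,float).T,np.array(t,float).T);return (X[:3]/X[3]).T
def pts(p,loc):
    c,s=np.cos(p[2]),np.sin(p[2]);loc=np.array(loc);return np.c_[loc[:,:2]@np.array([[c,s],[-s,c]])+p[:2],loc[:,2]]
def fit(loc,s,t,p0,z=None):
    f=lambda p:np.r_[proj("side",pts(p,loc))-s,proj("top",pts(p,loc))-t].ravel()
    r=least_squares(f,p0,loss="soft_l1");return r.x,np.abs(r.fun).max()
S=lambda a:np.array(a,float)/5+[185,150]
T=lambda a:np.array(a,float)/4+[180,165]
E
cat > m.py <<'E'
from h import *
np.set_printoptions(precision=4,suppress=True)
bs,bt=S([[185,33],[577,137],[450,362],[25,235]]),T([[30,68],[430,40],[443,317],[33,344]])
ts,tt=S([[590,298],[788,405],[725,478],[522,372]]),T([[500,181],[703,207],[692,310],[488,282]])
fs,ft=S([[676,207],[632,288]]),T([[541,66],[541,166]])
print(tri(bs,bt));print(tri(ts,tt));print(tri(fs,ft))
# order: far/left(+x,+y), far/right, near/right, near/left
q=lambda a,b,z:[[a,b,z],[a,-b,z],[-a,-b,z],[-a,b,z]]
B,e=fit(q(.105,.15,.062),bs,bt,[.6,.1,0]);print("board",B,e)
N,e=fit(q(.036,.075,.037),ts,tt,[.6,-.1,0]);print("near",N,e)
F=tri(fs,ft).mean(0)
c,s=np.cos(B[2]),np.sin(B[2]);R=np.array([[c,-s],[s,c]])
loc=lambda p:R.T@(np.array(p[:2])-B[:2])
print("near in board",loc(N),N[2]-B[2],"far end in board",loc(F))
print("homes",B[:2]+R@[-.049,-.0755],B[:2]+R@[.049,-.0755])
s=ctrl.get_state();Rt=cv2.Rodrigues(s["tool_rot"])[0];print(Rt,s["position"])
E
python3 m.py
```

```text
[[ 0.5918  0.2349  0.0603]
 [ 0.5947 -0.0662  0.0669]
 [ 0.3878 -0.07    0.0647]
 [ 0.3845  0.2301  0.0588]]
[[ 0.4921 -0.1158  0.0333]
 [ 0.462  -0.265   0.0311]
 [ 0.3839 -0.2512  0.0461]
 [ 0.415  -0.1035  0.0401]]
[[ 0.5728 -0.1474  0.0533]
 [ 0.4973 -0.1453  0.0506]]
board [0.4901 0.0822 0.0202] 0.8967422083813119
near [ 0.4386 -0.184  -0.1985] 1.4726596446926123
near in board [-0.0569 -0.2651] -0.21862880766228482 far end in board [ 0.0403 -0.2294]
homes [0.4426 0.0057] [0.5406 0.0077]
[[-0.9212  0.3892 -0.0006]
 [ 0.3892  0.9212 -0.0016]
 [-0.0001 -0.0018 -1.    ]] [0.2528 0.5983 0.2216]
```

Every fit agrees with the stated geometry: the residual is under 1.5 px, the near tray is 115 mm before the mouth, 8 mm off and 0.22 rad askew, and the far tray sticks out about 79 mm. I'll do the far tray first, with the tool's y along the board's x and the fingers slightly open.

The rows are not in the units I measure in: turns go in shares of 4 rad. I convert before sending: 1.15 rad / 4 = 0.2875.

```bash
python3 inch.py '[{"tx":-0.336, "ty":-0.29, "spin":0.125, "jaw":0.25}, {"tx":-0.336, "ty":-0.29, "spin":0.15, "jaw":0.25}, {"tx":-0.336, "ty":-0.29, "spin":0.2, "jaw":0.25}, {"tx":-0.336, "ty":-0.29, "spin":0.2, "jaw":0.25}, {"tx":-0.336, "ty":-0.29, "spin":0.2, "jaw":0.25}, {"tx":-0.336, "ty":-0.29, "spin":0.2, "jaw":0.25}, {"tx":-0.336, "ty":-0.29, "spin":0.2, "jaw":0.25}, {"tx":-0.336, "ty":-0.29, "spin":0.2, "jaw":0.25}, {"tx":-0.336, "ty":-0.29, "spin":0.2, "jaw":0.25}, {"tx":-0.581, "ty":-0.637, "spin":0.2875, "jaw":0.25}, {"tx":-0.581, "ty":-0.637, "spin":0.2875, "jaw":0.25}, {"tx":-0.581, "ty":-0.637, "spin":0.2875, "jaw":0.25}, {"tx":-0.581, "ty":-0.637, "spin":0.2875, "jaw":0.25}, {"tx":-0.581, "ty":-0.637, "spin":0.2875, "jaw":0.25}, {"tx":-0.581, "ty":-0.637, "spin":0.2875, "jaw":0.25}, {"tx":-0.581, "ty":-0.637, "spin":0.2875, "jaw":0.25}, {"tx":-0.581, "ty":-0.637, "spin":0.2875, "jaw":0.25}, {"tx":-0.581, "ty":-0.637, "spin":0.2875, "jaw":0.25}, {"tx":-0.581, "ty":-0.637, "spin":0.2875, "jaw":0.25}, {"tx":-0.581, "ty":-0.637, "spin":0.2875, "jaw":0.25}]'; python3 -c "
from bench import ctrl, camrig, close_job;import cv2
s=ctrl.get_state();print(s['joint_positions'].round(2),cv2.Rodrigues(s['tool_rot'])[0].round(3),s['position'])"
```

```text
time: 2.1
position: [0.5399, -0.2141, 0.2219]
tool_rot: [-2.198, -2.243, 0.001]
ft_force: [-0.4, 0.2, 0.3]
grip_width: 0.247
grip_force: 0.0
[-0.31  0.21  0.74  1.65 -0.14  1.34  0.47] [[-0.02   1.    -0.001]
 [ 1.     0.02   0.001]
 [ 0.001 -0.001 -1.   ]] [ 0.53989791 -0.2140525   0.22192446]
```

```bash
python3 inch.py '[{"ty":0.005, "tz":0.21, "jaw":0.25}, {"ty":0.005, "tz":0.21, "jaw":0.25}, {"ty":0.005, "tz":0.21, "jaw":0.25}, {"ty":0.005, "tz":0.21, "jaw":0.25}, {"ty":0.005, "tz":0.21, "jaw":0.25}, {"ty":0.005, "tz":0.21, "jaw":0.25}]'; python3 inch.py '[{"tx":0.03, "jaw":0.25}, {"tx":0.06, "jaw":0.25}, {"tx":0.07, "jaw":0.25}, {"tx":0.08, "jaw":0.25}, {"tx":0.09, "jaw":0.25}, {"tx":0.1, "jaw":0.25}, {"tx":0.11, "jaw":0.25}, {"tx":0.12, "jaw":0.25}, {"tx":0.12, "jaw":0.25}]'
python3 - <<'E'
from bench import ctrl, camrig, close_job;import cv2
a=cv2.hconcat([cv2.resize(camrig.get_image(n)[:,:,::-1][y:y+110,x:x+125],None,fx=3.2,fy=4) for n,y,x in(("side",150,240),("top",165,260))])
cv2.imwrite("pics/f1.png",a)
E
```

```text
time: 2.7
position: [0.5443, -0.212, 0.0114]
tool_rot: [-2.193, -2.244, 0.002]
ft_force: [0.3, -0.3, 0.5]
grip_width: 0.252
grip_force: 0.0
time: 3.6
position: [0.5425, -0.0915, 0.0121]
tool_rot: [-2.194, -2.246, -0.001]
ft_force: [0.0, 0.4, -0.5]
grip_width: 0.25
grip_force: 0.0
```

View pics/f1.png

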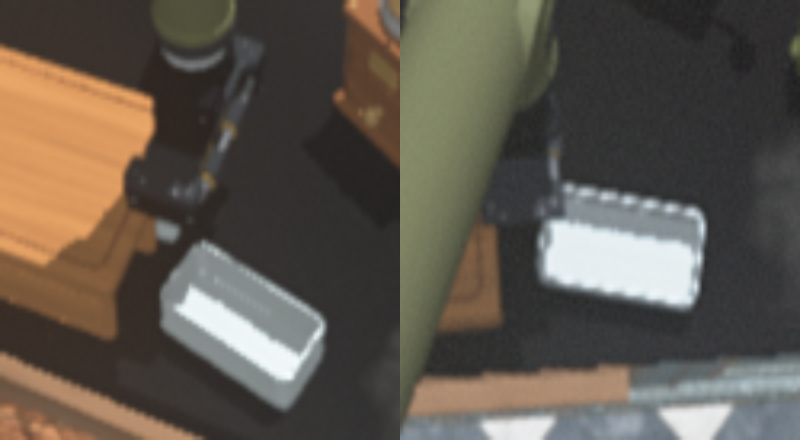

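The far tray has gone in: only a sliver sticks out at (167,232) in the left half. The near tray is untouched. I'll finish the push in small steps, watching the force.

```bash
python3 inch.py '[{"tx":0.004, "jaw":0.25}, {"tx":0.008, "jaw":0.25}, {"tx":0.01, "jaw":0.25}, {"tx":0.011, "jaw":0.25}]' | sed -n '2p;4p'; python3 inch.py '[{"tx":0.001, "jaw":0.25}, {"tx":0.002, "jaw":0.25}, {"tx":0.002, "jaw":0.25}]'| sed -n '2p;4p';python3 inch.py '[{"tx":0.001, "jaw":0.25}, {"tx":0.002, "jaw":0.25}, {"tx":0.002, "jaw":0.25}]'| sed -n '2p;4p'
```

```text
position: [0.5423, -0.083, 0.0123]
ft_force: [-0.1, -1.3, -1.5]
position: [0.5425, -0.081, 0.0125]
ft_force: [0.4, -2.3, -1.0]
position: [0.5425, -0.0788, 0.0126]
ft_force: [-0.0, -0.6, 0.0]
```

```bash
for i in 1 2 3; do python3 inch.py '[{"tx":0.001, "jaw":0.25}, {"tx":0.002, "jaw":0.25}, {"tx":0.002, "jaw":0.25}]' | sed -n '2p;4p'; done
```

```text
position: [0.5425, -0.0769, 0.0126]
ft_force: [-0.2, -1.8, -0.5]
position: [0.5425, -0.0758, 0.0126]
ft_force: [1.2, -2.8, -1.4]
position: [0.5425, -0.0758, 0.0127]
ft_force: [0.4, -8.1, -1.7]
```

The far tray is against the stop: the motion stopped at TCP y = −0.0758 (board y ≈ −0.159, as expected) with force rising to 8 N. Next I'll retreat and go to the robot-side rear of the near tray, fingers shut. A push of about 22 mm there should swing it straight and centre it at once.

```bash
python3 inch.py '[{"tx":-0.02, "jaw":0.25}, {"tx":-0.02, "tz":-0.05, "jaw":0}, {"tx":-0.02, "tz":-0.09, "jaw":0}, {"tx":-0.16, "ty":-0.182, "tz":-0.09, "jaw":0}, {"tx":-0.16, "ty":-0.182, "tz":-0.09, "jaw":0}, {"tx":-0.16, "ty":-0.182, "tz":-0.09, "jaw":0}, {"tx":-0.16, "ty":-0.182, "tz":-0.09, "jaw":0}, {"tx":-0.16, "ty":-0.182, "tz":-0.09, "jaw":0}, {"tx":-0.16, "ty":-0.182, "tz":-0.09, "jaw":0}, {"tx":-0.16, "ty":-0.182, "tz":-0.04, "jaw":0}, {"tx":-0.16, "ty":-0.182, "jaw":0}, {"tx":-0.16, "ty":-0.182, "jaw":0}]'; python3 inch.py '[{"ty":0.005, "jaw":0}, {"ty":0.008, "jaw":0}, {"ty":0.008, "jaw":0}]';python3 inch.py '[{"ty":0.003, "jaw":0}, {"ty":0.005, "jaw":0}, {"ty":0.005, "jaw":0}]'
```

```text
time: 6.8
position: [0.3599, -0.2343, 0.0084]
tool_rot: [-2.191, -2.239, 0.011]
ft_force: [-1.7, -0.5, 0.1]
grip_width: 0.009
grip_force: 0.0
time: 7.1
position: [0.3747, -0.237, 0.0147]
tool_rot: [2.194, 2.243, 0.005]
ft_force: [0.3, 0.1, 0.4]
grip_width: 0.003
grip_force: 0.0
time: 7.4
position: [0.3775, -0.2366, 0.0131]
tool_rot: [2.197, 2.244, 0.002]
ft_force: [-0.3, 0.1, -0.4]
grip_width: 0.005
grip_force: 0.0
```

```bash
python3 inch.py '[{"ty":0.005, "jaw":0}, {"ty":0.01, "jaw":0}, {"ty":0.015, "jaw":0}, {"ty":0.015, "jaw":0}]'
python3 - <<'E'
from bench import ctrl, camrig, close_job;import cv2
for n in ("side","top"): cv2.imwrite(f"pics/{n}2.png",camrig.get_image(n)[:,:,::-1])
a=cv2.imread("pics/side2.png")[175:265,255:355]; b=cv2.imread("pics/top2.png")[175:265,270:370]
cv2.imwrite("pics/n2.png",cv2.resize(cv2.hconcat([a,b]),None,fx=4,fy=4,interpolation=cv2.INTER_CUBIC))
E
```

```text
time: 7.8
position: [0.3925, -0.2364, 0.0126]
tool_rot: [2.197, 2.245, -0.001]
ft_force: [-0.3, 0.1, -0.4]
grip_width: 0.004
grip_force: 0.0
```

View pics/n2.png

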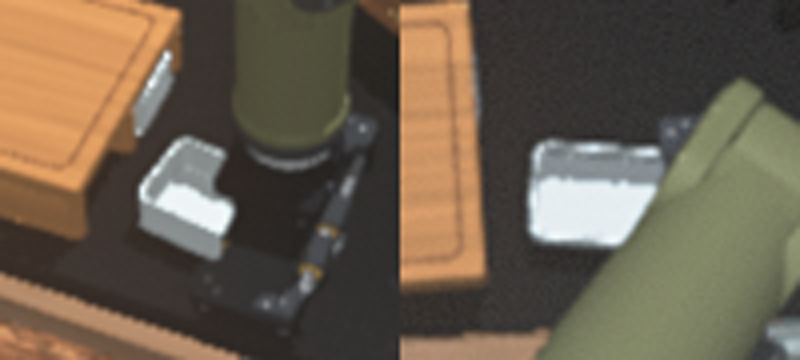

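The left half shows the far tray's end flush under the board at about (155,90). The near tray has turned but still has about 0.1 rad to go (front corners at (530,140) and (528,245) in the right half). I'll push 8 mm more, back off behind it and measure.

```bash
python3 inch.py '[{"ty":0.004, "jaw":0}, {"ty":0.008, "jaw":0}, {"ty":0.008, "jaw":0}, {"ty":-0.01, "jaw":0}, {"tx":-0.05, "ty":-0.01, "jaw":0}, {"tx":-0.09, "ty":-0.01, "jaw":0}, {"tx":-0.13, "ty":0.02, "tz":-0.1, "jaw":0.25}, {"tx":-0.16, "ty":0.07, "tz":-0.2, "jaw":0.25}, {"tx":-0.16, "ty":0.07, "tz":-0.2, "jaw":0.25}, {"tx":-0.16, "ty":0.07, "tz":-0.2, "jaw":0.25}, {"tx":-0.16, "ty":0.07, "tz":-0.2, "jaw":0.25}]'
python3 - <<'E'
from bench import ctrl, camrig, close_job;import cv2
for n in ("side","top"): cv2.imwrite(f"pics/{n}3.png",camrig.get_image(n)[:,:,::-1])
a=cv2.imread("pics/side3.png")[175:265,255:355]; b=cv2.imread("pics/top3.png")[175:265,270:370]
cv2.imwrite("pics/n3.png",cv2.resize(cv2.hconcat([a,b]),None,fx=4,fy=4,interpolation=cv2.INTER_CUBIC))
E
```

```text
time: 9.0
position: [0.468, -0.3964, 0.2167]
tool_rot: [2.193, 2.241, 0.002]
ft_force: [-0.2, -0.4, -0.2]
grip_width: 0.242
grip_force: 0.0
```

View pics/n3.png

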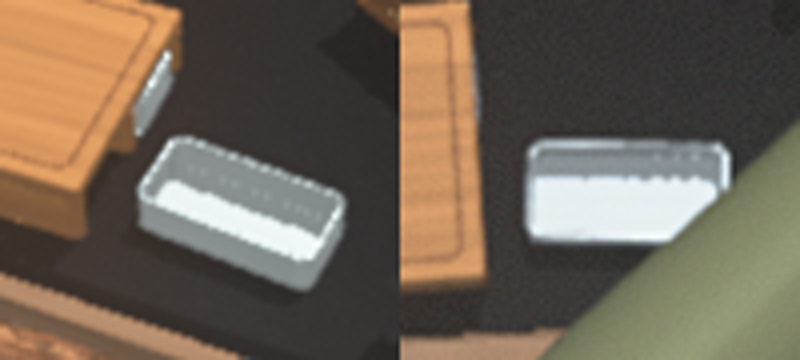

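In the left half the near tray's rim corners are at (177,133), (348,196), (308,260) and (138,189). In the right half they are at (525,138), (731,140) and (525,241), with the fourth hidden by the arm. I'll fit the pose.

Run:
```python
from h import *
np.set_printoptions(precision=4,suppress=True)
s=np.array([[177,133],[348,196],[308,260],[138,189]])/4+[255,175]
t=(np.array([[525,138],[731,140],[525,240]])-[400,0])/4+[270,175]
a,b,z=.036,.075,.037;L=[[a,b,z],[a,-b,z],[-a,-b,z],[-a,b,z]]
B=np.array([.4901,.0822,.0202])
f=lambda p:np.r_[proj("side",pts(p,L))-s,proj("top",pts(p,[L[0],L[1],L[3]]))-t].ravel()
r=least_squares(f,[.44,-.18,0],loss="soft_l1");N=r.x
c,sn=np.cos(B[2]),np.sin(B[2]);R=np.array([[c,-sn],[sn,c]])
print(N,r.fun.reshape(-1,2),"in board",R.T@(N[:2]-B[:2]),N[2]-B[2])
q=ctrl.get_state()["position"];print("tcp",q,R.T@(q[:2]-B[:2]))
```

```text
[ 0.4518 -0.1771 -0.0677] [[-0.1884 -0.4127]
 [ 0.0728 -0.1539]
 [ 0.3632  0.5632]
 [-1.2552  1.1752]
 [ 0.8255 -0.0003]
 [-1.1733  0.11  ]
 [ 0.3338 -1.8672]] in board [-0.0435 -0.2585] -0.08786317974664852
tcp [ 0.4683 -0.397   0.2165] [-0.0315 -0.4787]
```

The near tray is now at board (−43.5, −258.5) mm, with −0.088 rad left and its front 12 mm too far out. I'll nudge its front end back from the far side, fingers shut, by about 9 mm past contact.

```bash
python3 inch.py '[{"tx":0.261, "ty":0.059, "jaw":0}, {"tx":0.261, "ty":0.059, "jaw":0}, {"tx":0.261, "ty":0.059, "jaw":0}, {"tx":0.261, "ty":0.059, "jaw":0}, {"tx":0.261, "ty":0.059, "jaw":0}, {"tx":0.261, "ty":0.059, "jaw":0}, {"tx":0.261, "ty":0.059, "tz":0.05, "jaw":0}, {"tx":0.261, "ty":0.059, "tz":0.1, "jaw":0}, {"tx":0.261, "ty":0.059, "tz":0.15, "jaw":0}, {"tx":0.261, "ty":0.059, "tz":0.2, "jaw":0}, {"tx":0.261, "ty":0.059, "tz":0.2, "jaw":0}, {"tx":0.261, "ty":0.059, "tz":0.2, "jaw":0}]'; python3 inch.py '[{"ty":-0.006, "jaw":0}, {"ty":-0.012, "jaw":0}, {"ty":-0.016, "jaw":0}, {"ty":-0.02, "jaw":0}, {"ty":-0.025, "jaw":0}, {"ty":-0.025, "jaw":0}]'; python3 inch.py '[{"ty":0.02, "jaw":0}, {"ty":0.02, "tz":-0.05, "jaw":0}, {"tx":-0.03, "ty":0.02, "tz":-0.1, "jaw":0.25}, {"tx":-0.26, "ty":-0.059, "tz":-0.15, "jaw":0.25}, {"tx":-0.26, "ty":-0.059, "tz":-0.2, "jaw":0.25}, {"tx":-0.26, "ty":-0.059, "tz":-0.2, "jaw":0.25}, {"tx":-0.26, "ty":-0.059, "tz":-0.2, "jaw":0.25}, {"tx":-0.26, "ty":-0.059, "tz":-0.2, "jaw":0.25}, {"tx":-0.26, "ty":-0.059, "tz":-0.2, "jaw":0.25}, {"tx":-0.26, "ty":-0.059, "tz":-0.2, "jaw":0.25}]'
python3 - <<'E'
from bench import ctrl, camrig, close_job;import cv2
for n in ("side","top"): cv2.imwrite(f"pics/{n}4.png",camrig.get_image(n)[:,:,::-1])
a=cv2.imread("pics/side4.png")[175:265,255:355]; b=cv2.imread("pics/top4.png")[175:265,270:370]
cv2.imwrite("pics/n4.png",cv2.resize(cv2.hconcat([a,b]),None,fx=4,fy=4,interpolation=cv2.INTER_CUBIC))
E
```

```text
time: 10.3
position: [0.5175, -0.1327, 0.012]
tool_rot: [-2.197, -2.243, 0.003]
ft_force: [0.3, -0.9, 0.4]
grip_width: 0.006
grip_force: 0.0
time: 10.9
position: [0.4939, -0.1329, 0.0132]
tool_rot: [2.197, 2.244, 0.003]
ft_force: [1.5, -0.3, 0.4]
grip_width: 0.003
grip_force: 0.5
time: 11.9
position: [0.4375, -0.3987, 0.214]
tool_rot: [2.204, 2.235, -0.003]
ft_force: [0.0, -0.3, 0.6]
grip_width: 0.252
grip_force: 0.0
```

View pics/n4.png

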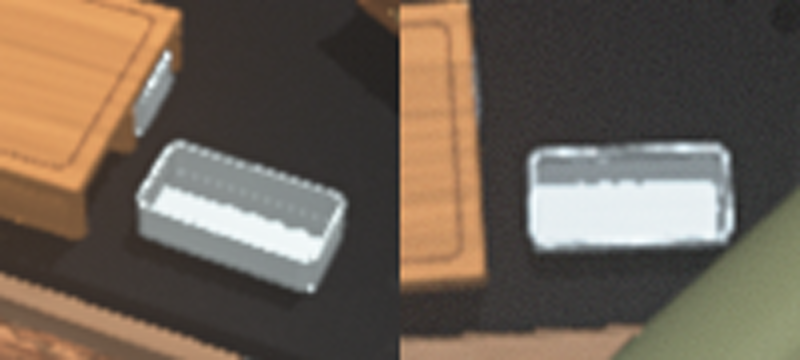

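The near tray is now clear in both views. Its corners are at (176,138), (346,195), (310,261) and (137,195) in the left half, and (526,147), (731,143), (734,243) and (529,249) in the right.

Run:
```python
from h import *
np.set_printoptions(precision=4,suppress=True)
s=np.array([[176,138],[346,195],[310,261],[137,195]])/4+[255,175]
t=(np.array([[526,147],[731,143],[734,243],[529,249]])-[400,0])/4+[270,175]
a,b,z=.036,.075,.037;L=[[a,b,z],[a,-b,z],[-a,-b,z],[-a,b,z]]
B=np.array([.4901,.0822,.0202])
f=lambda p:np.r_[proj("side",pts(p,L))-s,proj("top",pts(p,L))-t].ravel()
r=least_squares(f,[.44,-.18,0],loss="soft_l1");N=r.x
c,sn=np.cos(B[2]),np.sin(B[2]);R=np.array([[c,-sn],[sn,c]])
print(N,r.fun.reshape(-1,2),"in board",R.T@(N[:2]-B[:2]),N[2]-B[2])
q=ctrl.get_state()["position"];print("tcp",q,R.T@(q[:2]-B[:2]))
```

```text
[ 0.4472 -0.1788 -0.0394] [[-0.637  -0.1742]
 [ 0.5303  0.7272]
 [ 0.4325  1.2244]
 [-1.1788  1.4858]
 [ 0.8469 -0.1003]
 [-0.873   0.1315]
 [-0.7999 -1.212 ]
 [ 0.2903 -1.9135]] in board [-0.0482 -0.26  ] -0.05955228703551385
tcp [ 0.4398 -0.3937  0.2118] [-0.0599 -0.4747]
```

The tray is centred (x ≈ −48 mm) with about −0.05 rad left, which the two-finger push from behind will square up. I'll descend behind it and push.

```bash
python3 inch.py '[{"tx":0.1, "ty":0.011, "jaw":0.25}, {"tx":0.1, "ty":0.011, "jaw":0.25}, {"tx":0.1, "ty":0.011, "jaw":0.25}, {"tx":0.1, "ty":0.011, "tz":0.05, "jaw":0.25}, {"tx":0.1, "ty":0.011, "tz":0.1, "jaw":0.25}, {"tx":0.1, "ty":0.011, "tz":0.15, "jaw":0.25}, {"tx":0.1, "ty":0.011, "tz":0.2, "jaw":0.25}, {"tx":0.1, "ty":0.011, "tz":0.2, "jaw":0.25}, {"tx":0.1, "ty":0.011, "tz":0.2, "jaw":0.25}]'; python3 -c "
from h import *
B=np.array([.4901,.0822,.0202]);s=ctrl.get_state();R=cv2.Rodrigues(s['tool_rot'])[0];print(R.round(3));b=cv2.Rodrigues(np.array([0,0,B[2]]))[0][:2,:2];print(b.T@(s['position'][:2]-B[:2]),s['position'])"
```

```text
time: 12.9
position: [0.4486, -0.2926, 0.012]
tool_rot: [-2.194, -2.245, 0.002]
ft_force: [0.4, -0.2, 1.1]
grip_width: 0.247
grip_force: 0.0
[[-0.023  1.    -0.003]
 [ 1.     0.023  0.001]
 [ 0.001 -0.003 -1.   ]]
[-0.04906407 -0.37392686] [ 0.44859875 -0.2926416   0.01197759]
```

```bash
python3 inch.py '[{"tx":0.01, "jaw":0.25}, {"tx":0.02, "jaw":0.25}, {"tx":0.03, "jaw":0.25}, {"tx":0.035, "jaw":0.25}, {"tx":0.04, "jaw":0.25}, {"tx":0.045, "jaw":0.25}, {"tx":0.05, "jaw":0.25}, {"tx":0.055, "jaw":0.25}, {"tx":0.06, "jaw":0.25}, {"tx":0.065, "jaw":0.25}, {"tx":0.07, "jaw":0.25}]'|sed -n '2,4p'; python3 inch.py '[{"tx":0.005, "jaw":0.25}, {"tx":0.01, "jaw":0.25}, {"tx":0.015, "jaw":0.25}, {"tx":0.02, "jaw":0.25}, {"tx":0.025, "jaw":0.25}, {"tx":0.03, "jaw":0.25}]'|sed -n '2,4p';python3 inch.py '[{"tx":0.005, "jaw":0.25}, {"tx":0.01, "jaw":0.25}, {"tx":0.015, "jaw":0.25}, {"tx":0.02, "jaw":0.25}, {"tx":0.025, "jaw":0.25}, {"tx":0.03, "jaw":0.25}]'|sed -n '2,4p'
python3 - <<'E'
from bench import ctrl, camrig, close_job;import cv2
for n in ("side","top"): cv2.imwrite(f"pics/{n}5.png",camrig.get_image(n)[:,:,::-1])
a=cv2.imread("pics/side5.png")[175:265,255:355]; b=cv2.imread("pics/top5.png")[175:265,270:370]
cv2.imwrite("pics/n5.png",cv2.resize(cv2.hconcat([a,b]),None,fx=4,fy=4,interpolation=cv2.INTER_CUBIC))
E
```

```text
position: [0.4473, -0.2237, 0.0125]
tool_rot: [-2.198, -2.244, 0.0]
ft_force: [0.1, -2.6, 2.1]
position: [0.4467, -0.1935, 0.0124]
tool_rot: [-2.198, -2.244, -0.0]
ft_force: [0.7, -2.7, 0.5]
position: [0.4461, -0.1635, 0.0125]
tool_rot: [-2.198, -2.245, -0.0]
ft_force: [-0.3, -1.5, -1.3]
```

View pics/n5.png

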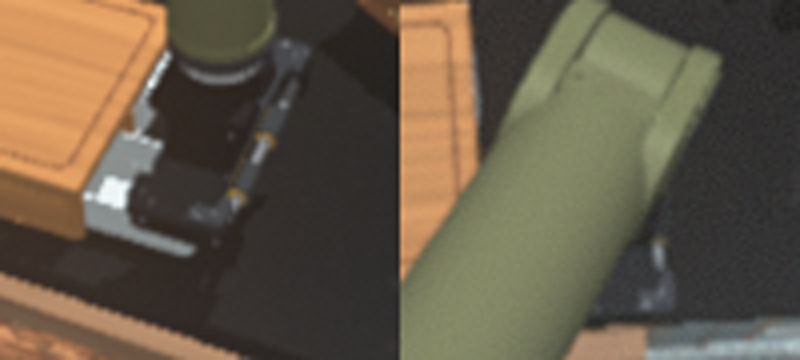

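The near tray is entering its bay squarely (left half, (110,190)) at only about 2 N. I'll carry on to just short of the stop.

```bash
python3 inch.py '[{"tx":0.005, "jaw":0.25}, {"tx":0.01, "jaw":0.25}, {"tx":0.015, "jaw":0.25}, {"tx":0.02, "jaw":0.25}, {"tx":0.025, "jaw":0.25}, {"tx":0.03, "jaw":0.25}, {"tx":0.035, "jaw":0.25}, {"tx":0.04, "jaw":0.25}]'|sed -n '2,4p'; python3 inch.py '[{"tx":0.005, "jaw":0.25}, {"tx":0.01, "jaw":0.25}, {"tx":0.015, "jaw":0.25}, {"tx":0.02, "jaw":0.25}, {"tx":0.025, "jaw":0.25}, {"tx":0.03, "jaw":0.25}, {"tx":0.035, "jaw":0.25}, {"tx":0.038, "jaw":0.25}, {"tx":0.038, "jaw":0.25}]'|sed -n '2,4p'; for i in 1 2 3; do python3 inch.py '[{"tx":0.001, "jaw":0.25}, {"tx":0.002, "jaw":0.25}, {"tx":0.002, "jaw":0.25}]' | sed -n '2p;4p'; done
```

```text
position: [0.4454, -0.1237, 0.0126]
tool_rot: [2.198, 2.245, 0.0]
ft_force: [-0.3, -1.9, 0.8]
position: [0.4445, -0.0852, 0.0125]
tool_rot: [-2.197, -2.245, -0.001]
ft_force: [-0.4, 0.7, 0.0]
position: [0.4444, -0.0842, 0.0125]
ft_force: [-0.9, -1.9, -0.1]
position: [0.4444, -0.082, 0.0125]
ft_force: [-0.2, -1.9, -0.7]
position: [0.4444, -0.0798, 0.0125]
ft_force: [0.5, -0.7, -0.4]
```

```bash
for i in 1 2 3; do python3 inch.py '[{"tx":0.001, "jaw":0.25}, {"tx":0.002, "jaw":0.25}, {"tx":0.002, "jaw":0.25}]' | sed -n '2p;4p'; done
```

```text
position: [0.4444, -0.0779, 0.0125]
ft_force: [0.2, -0.9, -0.5]
position: [0.4444, -0.078, 0.0126]
ft_force: [-0.6, -6.5, -2.1]
position: [0.4444, -0.078, 0.0126]
ft_force: [0.4, -12.0, -2.5]
```

The tray stopped at y = −0.078, exactly where the home pose predicts, with the force rising to 12 N. I'll retreat and check.

```bash
python3 inch.py '[{"tx":-0.01, "jaw":0.25}, {"tx":-0.04, "jaw":0.25}, {"tx":-0.08, "jaw":0.25}, {"tx":-0.12, "tz":-0.04, "jaw":0.25}, {"tx":-0.15, "tz":-0.09, "jaw":0.25}, {"tx":-0.2, "tz":-0.14, "jaw":0.25}, {"tx":-0.25, "tz":-0.2, "jaw":0.25}, {"tx":-0.3, "tz":-0.2, "jaw":0.25}, {"tx":-0.3, "tz":-0.2, "jaw":0.25}, {"tx":-0.3, "tz":-0.2, "jaw":0.25}, {"tx":-0.3, "tz":-0.2, "jaw":0.25}]'
python3 - <<'E'
from bench import ctrl, camrig, close_job;import cv2
i={n:camrig.get_image(n)[:,:,::-1] for n in("side","top")}
a=i["side"][150:260,215:315]; b=i["top"][165:275,220:320]
cv2.imwrite("pics/end.png",cv2.resize(cv2.hconcat([a,b]),None,fx=4,fy=4,interpolation=cv2.INTER_CUBIC))
E
```

```text
time: 19.9
position: [0.4503, -0.3753, 0.2128]
tool_rot: [2.201, 2.241, 0.0]
ft_force: [-1.0, -0.1, -0.2]
grip_width: 0.252
grip_force: 0.0
```

View pics/end.png

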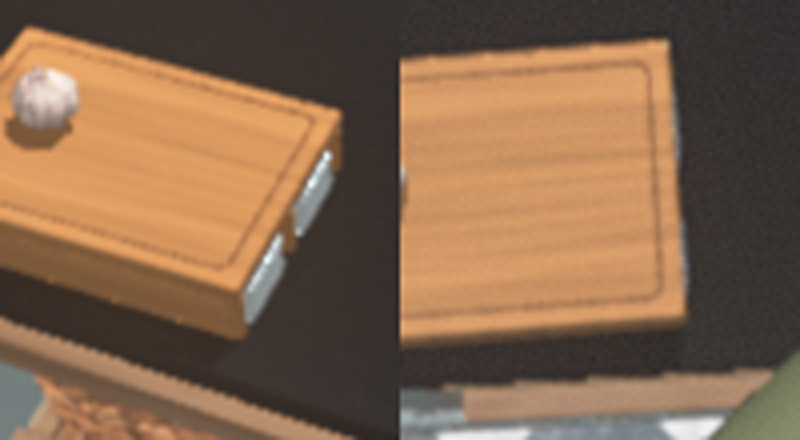

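Both tray ends sit flush in the end face, at (315,195) and (265,280) in the left half, and barely show past the board's edge from above. The final push positions also agree (board y −159.0 and −159.3 mm). Handing in.

```bash
python3 -c "
from bench import ctrl, camrig, close_job;print(close_job())"
```

```text
the job is handed in; nothing more can be done
None
```

Both trays are pushed home against their stops and look flush with the end of the board, nothing else was touched, and the job was handed in at about 20 s; no verdict came back.

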